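# Weigh and label a mangosteen order

### The job

Make up the mangosteen order at the fruit stall: take the stray lime out of the scale's tray and put it in the green bin, then press the yellow key to zero the scale with the empty tray on it, and load every mangosteen from the counter into the tray, side by side. Then key in the price by pressing blue, white, blue again and green fully down, one key at a time, never touching red or black, and finally push the label cutter's orange pedal down to its stop and let it spring back up. Keep the tray standing where it is on the scale, and leave the mandarin and the other goods alone.

Things in the scene. Friction and masses are not known exactly. Their poses are not given: they have to be found in the camera images.
- platform: weighing platform of the shop scale, fixed: grey base with steel plate 235 x 250 mm, top 50 mm above its origin (origin: centre of its underside). The plate does not move
- tray: white open plastic tray, 210 (its x) x 260 (its y) x 35 mm high, walls 4 mm, floor 4 mm thick, loose, 0.3 kg, standing on the platform. Origin: centre of its underside, z up
- lime_bin: dark green open bin on the counter, 135 x 135 x 50 mm high, walls and floor 5 mm, fixed. Origin: centre of its underside
- lime: a bright green lime, squat, 48 mm across its belly, 42 mm high, flat on both ends, about 70 g; it lies in the tray at the start. Origin: its centre
- mangosteen1: a dark purple mangosteen with a green cap, squat, 54 mm across its belly, 44 mm high, flat on both ends, about 90 g; standing on the counter, or absent. Origin: its centre
- mangosteen2: a dark purple mangosteen with a green cap, squat, 54 mm across its belly, 44 mm high, flat on both ends, about 90 g; standing on the counter, or absent. Origin: its centre
- mangosteen3: a dark purple mangosteen with a green cap, squat, 54 mm across its belly, 44 mm high, flat on both ends, about 90 g; standing on the counter, or absent. Origin: its centre
- mangosteen4: a dark purple mangosteen with a green cap, squat, 54 mm across its belly, 44 mm high, flat on both ends, about 90 g; standing on the counter, or absent. Origin: its centre
- mangosteen5: a dark purple mangosteen with a green cap, squat, 54 mm across its belly, 44 mm high, flat on both ends, about 90 g; standing on the counter, or absent. Origin: its centre
- mandarin: an orange mandarin, 54 mm across, 42 mm high, on the counter among the mangosteens; not part of the order. Origin: its centre
- tape_roll: roll of tan tape, 90 mm across, 25 mm high, beyond the label cutter; a bystander. Origin: centre of its underside
- sprayer: clear bottle with a red cap, 60 mm across, 150 mm high, beyond the green bin; a bystander. Origin: centre of its underside
- yellow_key (a joint): travel of the yellow key (sets the scale to zero): 0 up, 0.006 m fully down; spring from 1.5 N to 5 N at the bottom
- yellow_key_top (a point): centre of the top of the yellow key's cap, 28 mm across; when up 67 mm above the counter, 10 mm above its grey 44 mm housing. Six keys in two rows of three on a fixed grey console 140 x 200 x 45 mm, 58 mm apart along this point's x, 60 mm along its y, colours in any order; a display along the console's +x edge rises to 83 mm
- blue_key (a joint): travel of the blue key (a price key): 0 up, 0.006 m fully down; spring from 1.5 N to 5 N at the bottom
- blue_key_top (a point): centre of the top of the blue key's cap, 28 mm across; when up 67 mm above the counter, 10 mm above its grey 44 mm housing. Six keys in two rows of three on a fixed grey console 140 x 200 x 45 mm, 58 mm apart along this point's x, 60 mm along its y, colours in any order; a display along the console's +x edge rises to 83 mm
- white_key (a joint): travel of the white key (a price key): 0 up, 0.006 m fully down; spring from 1.5 N to 5 N at the bottom
- white_key_top (a point): centre of the top of the white key's cap, 28 mm across; when up 67 mm above the counter, 10 mm above its grey 44 mm housing. Six keys in two rows of three on a fixed grey console 140 x 200 x 45 mm, 58 mm apart along this point's x, 60 mm along its y, colours in any order; a display along the console's +x edge rises to 83 mm
- green_key (a joint): travel of the green key (prints the label): 0 up, 0.006 m fully down; spring from 1.5 N to 5 N at the bottom
- green_key_top (a point): centre of the top of the green key's cap, 28 mm across; when up 67 mm above the counter, 10 mm above its grey 44 mm housing. Six keys in two rows of three on a fixed grey console 140 x 200 x 45 mm, 58 mm apart along this point's x, 60 mm along its y, colours in any order; a display along the console's +x edge rises to 83 mm
- red_key (a joint): travel of the red key (cancels everything): 0 up, 0.006 m fully down; spring from 1.5 N to 5 N at the bottom
- black_key (a joint): travel of the black key (switches the scale off): 0 up, 0.006 m fully down; spring from 1.5 N to 5 N at the bottom
- pedal (a joint): angle of the label cutter's orange hinged pedal: 0 up (toe raised 0.30 rad), 0.30 rad down at its stop (plate level). A spring raises it; pressing at the pad takes about 4 N at first, 10 N at the stop
- pedal_pad (a point): the black pad on the pedal, 75 mm from the hinge, where to press: 57 mm above the counter when up, 35 mm at the stop, moving almost straight down. Pedal 95 x 64 mm; its toe points roughly to the robot (-x of this point, which tilts with the pedal). The fixed grey cutter, 140 x 100 mm, has a paper roll behind the hinge that rises to 87 mm

How it is judged:
By the outcome, as a careful person would: the job done as asked, in the order asked, and still so for the second after the job is handed in, with the robot touching nothing.
Of mangosteen1, mangosteen2, mangosteen3, mangosteen4, mangosteen5 only 3 to 5 are there at a start; the rules pass over those that are not, and their reading is None.
At some moment in a run one of mangosteen1, mangosteen2, mangosteen3, mangosteen4, mangosteen5 may be knocked a few centimetres aside while the robot is not near it.
Once in a run the grip may slacken for a moment while it holds something.
It also fails if it takes over 208 s, if anything falls off the work surface, if the arm or the gripper's body presses on something with over 40 N, if the wrist force passes 120 N, or if a joint passes its speed limit or range.

### The arm

A 7-joint arm with a two-finger parallel gripper is mounted at the origin on the work surface. World frame = base frame: x ahead of the robot, y to its left, z up, the work surface at z = 0. Lengths are in m, angles in rad, forces in N, time in s.
With the tool pointing down it reaches from about 0.4 to 0.85 m from the base axis. Payload 4.5 kg.
Tool frame: the origin (TCP) lies at the very end of the fingers, on their centre line; the grasp point (between the pads) lies 19 mm behind it; z points along the fingers, y is the direction in which the jaws open and shut (so a half turn about z gives the same grasp; the last joint's range is limited). The gripper opens to 88 mm and grips with 3 to 60 N. Pads are 18 mm wide; open, the fingers measure 123 mm over their backs; the gripper's body (75 mm by 187 mm) begins 45 mm behind the grasp point.
Start: joints at [1.238, 0.689, -0.195, 1.565, 0.157, 0.902, -0.215], TCP at [0.224, -0.583, 0.239] pointing down, gripper open.
Joint ranges: [-3.01, 3.01], [-0.46, 2.08], [-1.47, 1.51], [0.13, 2.56], [-1, 4.14], [0.04, 2.09], [-2.66, 2.66]. Speed limits (rad/s): [2.57, 2.57, 3.14, 3.14, 3.14, 3.14, 3.14].

### API

Orientations are given as a unit quaternion [x, y, z, w].
In Python, from plant import state, capture, camera_params, job_done, boxes_of, trace, mark_of gives the robot as it stands.
- The arm moves only by the tool move_arm, never from a script. Its argument "rows" is text: rows parted by semicolons, each of 7 numbers parted by spaces: the shift along the tool's x, y, z in m, then the turn, a rotation vector about the tool's x, y, z in degrees, then the opening, from -1 (shut) to 1 (fully open). A call has 1 to 10 rows; each row is the pose to reach, as a shift and turn from the pose commanded when the call began, along the tool's axes at that moment; what a row does not reach only later rows make up. A row lasts 1/12 s, in which the tool goes at most 41.7 mm and 7.16 degrees, less where a joint would pass 70% of its speed; a pose out of reach is approached as far as the arm can. A call with a gripper value outside its range is refused whole. The fingers move at their own pace and stop on an object; the grip force is fixed at half the most. Time passes only in rows, so rows that repeat a pose let the fingers close. It gives the time, the measured TCP pose, the force and the opening at its end, in the units of the state.
- state(): the state, without advancing time (a new reading comes with each control period).
- capture(name): name is "side" or "top"; returns the picture (400x640x3 uint8, blue, green, red); there is no depth.
- camera_params(name): a dict with "vfov" (degrees; the focal length in pixels is half the picture's height over the tangent of half this angle, whatever the lens; pixels are square), "cx", "cy" (the principal point, pixels), "dist_coeffs" ([k1, k2, p1, p2, k3] as OpenCV has them; the pictures are not rectified), "rvec" (rotation vector, rad) and "tvec" (3), from world to camera coordinates, as OpenCV has them. Camera axes: x right, y down, z forward; pixel columns grow to the right and rows downward; lengths in m; the calibration is good to about 2 mm. A picture is of the moment at which its call begins. camera_params takes no time and is no camera call.
- job_done(): hands the job in, once; it reports no verdict.
Trained networks look in the newest picture that a camera, given by its name, has taken for a name from the list of things; names that differ only in an ending like _2 or _b are one class to them, and where a whole thing is asked for, a point or a joint stands for the part that bears it (a point fixed in the world has none). Each returns a list of dicts, best first, with "confidence" (0 to 1); they miss things now and then, are a little off and sometimes report something else, mostly with a low value. They report only what shows in the picture. A call takes as long as a camera call.
- boxes_of(name, camera): "rect" ([centre column, centre row, width, height] in pixels, round what is visible of it).
- trace(name, camera): "pixels" (400x640 bool, what is visible of it) and "rect" ([centre column, centre row, width, height] in pixels, round what is visible of it).
- mark_of(name, camera): "position" ([column, row] in pixels: a listed point, or the origin of a listed thing).
The state is a dict: "time": time; "joints": joint angles; "joint_vel": joint speeds; "tau": joint torques, N m; "tool_pos": TCP position; "tool_rot": TCP orientation; "ft_force": force on the tool from outside, world axes, zero at the start; "moment": the same for the moment, N m; "width": opening from 0.0 (shut) to 1.0 (fully open).
Only numpy, scipy, OpenCV 4.12 (cv2) and the standard library are available. Lean on these libraries where they do the work, as an engineer would, in place of code of your own. Each camera call takes 0.05 s, during which the arm holds its last target. There are 200 camera calls.

## Working session

There is one attempt and no reset: what is moved stays moved. The work goes in short steps, Python scripts to look and compute and a tool call to move; the robot and the scene stay as the last step left them, time stands still between calls to the robot, and variables do not carry over. Pictures are saved under pics/ and viewed, about 12 in all and at most 16, crops included, and the job is handed in when it is done.

Besides the shell and the picture viewer there is one more tool, called after "Request:" as name(argument=value, ...) on one line, values as JSON. move_arm: Moves the arm, as the interface text tells. Its arguments: {"type":"object","properties":{"rows":{"type":"string"}},"required":["rows"]}

```bash
mkdir -p pics; ls; cat > h.py <<'E'
import numpy as np, cv2
from plant import *
from scipy.spatial.transform import Rotation as R
def cam(n):
    p=camera_params(n); f=200/np.tan(np.radians(p['vfov'])/2)
    K=np.array([[f,0,p['cx']],[0,f,p['cy']],[0,0,1]]); return K,np.array(p['dist_coeffs'],float),np.array(p['rvec'],float),np.array(p['tvec'],float)
def toplane(n,px,z):
    K,d,r,t=cam(n); u=cv2.undistortPoints(np.array([[px]],float),K,d)[0,0]
    M=cv2.Rodrigues(r)[0]; o=-M.T@t; v=M.T@np.array([u[0],u[1],1]); return o+v*(z-o[2])/v[2]
def proj(n,P):
    K,d,r,t=cam(n); return cv2.projectPoints(np.array(P,float).reshape(-1,1,3),r,t,K,d)[0][:,0]
def tool():
    s=state(); return np.array(s['tool_pos']),R.from_quat(s['tool_rot'])
E
python3 - <<'E'
from h import *
for n in('side','top'):
    cv2.imwrite(f'pics/{n}0.png',capture(n)); K,d,r,t=cam(n); print(n,-cv2.Rodrigues(r)[0].T@t, cv2.Rodrigues(r)[0][2])
H=dict(tray=.0,platform=.0,lime=.075,lime_bin=0,mangosteen1=.022,mandarin=.021,tape_roll=0,sprayer=0,yellow_key_top=.067,blue_key_top=.067,white_key_top=.067,green_key_top=.067,red_key=.067,black_key=.067,pedal_pad=.057)
H['tray']=.05
for k,z in H.items():
    for m in mark_of(k,'top')[:6]: print(k,round(m['confidence'],2),np.round(m['position'],0),np.round(toplane('top',m['position'],z),3))
s=state(); print(s)
E
```

```text
pics
side [-0.07321282  0.73757545  0.82954172] [ 0.52581928 -0.59855092 -0.60435989]
top [0.36549238 0.01109806 1.44866557] [ 0.14440611 -0.01370658 -0.98942357]
tray 0.76 [296. 174.] [0.651 0.029 0.05 ]
tray 0.71 [442. 233.] [ 0.476 -0.395  0.05 ]
lime 0.67 [285. 189.] [0.601 0.058 0.075]
lime 0.25 [392. 188.] [ 0.603 -0.248  0.075]
lime_bin 0.71 [157. 173.] [0.664 0.449 0.   ]
lime_bin 0.55 [203. 186.] [0.624 0.308 0.   ]
lime_bin 0.44 [284. 184.] [0.631 0.063 0.   ]
lime_bin 0.29 [341. 252.] [ 0.425 -0.105  0.   ]
mangosteen1 0.82 [241. 232.] [0.481 0.188 0.022]
mangosteen1 0.66 [270. 249.] [0.432 0.102 0.022]
mangosteen1 0.55 [341. 249.] [ 0.431 -0.105  0.022]
mandarin 0.82 [308. 252.] [ 0.424 -0.007  0.021]
tape_roll 0.92 [455. 189.] [ 0.613 -0.456  0.   ]
sprayer 0.81 [158. 177.] [0.652 0.446 0.   ]
yellow_key_top 0.43 [395. 248.] [ 0.434 -0.255  0.067]
yellow_key_top 0.26 [453. 188.] [ 0.605 -0.429  0.067]
blue_key_top 0.57 [401. 226.] [ 0.494 -0.274  0.067]
white_key_top 0.59 [442. 252.] [ 0.42  -0.387  0.067]
green_key_top 0.41 [440. 233.] [ 0.474 -0.385  0.067]Traceback (most recent call last):
  File "<stdin>", line 7, in <module>
ValueError: it knows: blue_key_top, green_key_top, lime, lime_bin, mandarin, mangosteen, pedal_pad, platform, sprayer, tape_roll, tray, white_key_top, yellow_key_top
```

```bash
python3 - <<'E'
from h import *
im=cv2.imread('pics/top0.png'); cv2.imwrite('pics/top0c.png',cv2.resize(im[130:290,120:500],None,fx=2.1,fy=2.1,interpolation=cv2.INTER_CUBIC))
for k,z in dict(platform=0,pedal_pad=.057).items():
    for m in mark_of(k,'top')[:6]: print(k,round(m['confidence'],2),np.round(m['position'],0),np.round(toplane('top',m['position'],z),3))
for k in('mangosteen','lime','tray','lime_bin'):
    for b in boxes_of(k,'top')[:6]:print('box',k,round(b['confidence'],2),np.round(b['rect']))
s=state(); print({k:np.round(v,3) for k,v in s.items()})
E
```

```text
pedal_pad 0.86 [392. 188.] [ 0.607 -0.253  0.057]
box mangosteen 0.69 [342. 250.  19.  18.]
box mangosteen 0.64 [240. 234.  19.  16.]
box mangosteen 0.61 [272. 252.  18.  15.]
box lime 0.57 [287. 186.  17.  14.]
box tray 0.71 [440. 253.  10.   9.]
box tray 0.68 [295. 175.  96.  80.]
box lime_bin 0.78 [201. 184.  51.  53.]
box lime_bin 0.35 [344. 251.  19.  16.]
{'time': np.float64(1.0), 'joints': array([ 1.238,  0.689, -0.195,  1.565,  0.157,  0.902, -0.215]), 'joint_vel': array([ 0.001, -0.   , -0.   ,  0.001, -0.   ,  0.002,  0.001]), 'tau': array([ 0.0000e+00, -5.2750e+01, -1.2670e+00, -1.5375e+01, -5.2000e-02,
       -1.0000e-03,  0.0000e+00]), 'tool_pos': array([ 0.224, -0.583,  0.239]), 'tool_rot': array([0.983, 0.182, 0.   , 0.   ]), 'ft_force': array([ 0.507,  0.65 , -1.077]), 'moment': array([-0.044,  0.028,  0.032]), 'width': np.float64(0.998)}
```

View pics/top0c.png

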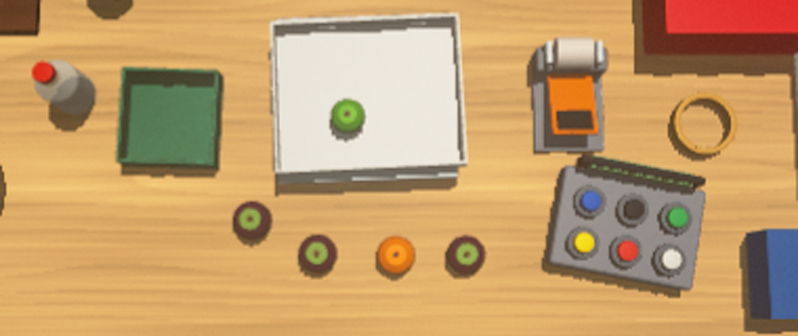

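View pics/side0.png

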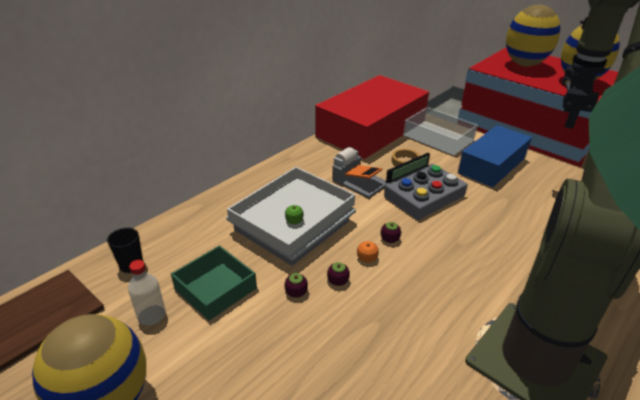

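Top view: three mangosteens at about (240,235), (271,251) and (341,251), with the mandarin at (308,251). The lime is in the tray at (285,185) and the bin at (201,186). Console keys: blue, black, green in the far row and yellow, red, white in the near row. The pedal pad is at (392,188). The side view agrees. Next I refine these positions by colour in both cameras.

```bash
cat >> h.py <<'E'
C=dict(purple=((140,40,15),(179,255,110)),orange=((8,180,140),(17,255,255)),lime=((38,130,90),(62,255,255)),yellow=((22,160,150),(34,255,255)),blue=((108,100,80),(125,255,255)),green=((63,140,90),(85,255,255)),red=((0,190,120),(5,255,255)))
def blobs(n,c,im,amin=12,amax=700):
    m=cv2.inRange(cv2.cvtColor(im,cv2.COLOR_BGR2HSV),*map(np.array,C[c])).astype(np.uint8)
    k,l,s,ce=cv2.connectedComponentsWithStats(m); return [(s[i,4],ce[i],s[i,:4]) for i in range(1,k) if amin<=s[i,4]<=amax]
def circ(n,rect,z):  # box centre on plane
    return toplane(n,[rect[0]+(rect[2]-1)/2,rect[1]+(rect[3]-1)/2],z)
E
python3 - <<'E'
from h import *
Z=dict(purple=.022,orange=.021,lime=.044,yellow=.067,blue=.067,green=.067,red=.067)
for n in('top','side'):
    im=cv2.imread(f'pics/{n}0.png')
    for c in C:
        for a,ce,r in blobs(n,c,im):
            w=circ(n,r,Z[c]); 
            if .35<w[0]<.75 and -.5<w[1]<.5: print(n,c,a,np.round(ce),r,np.round(w,3),'cen',np.round(toplane(n,ce,Z[c]),3), np.round(toplane(n,ce,.096),3) if c=='lime' else '')
# lattice check + samples
for n in('top','side'):
    im=cv2.imread(f'pics/{n}0.png'); hsv=cv2.cvtColor(im,cv2.COLOR_BGR2HSV)
    for nm,P in dict(bl=(.494,-.274,.067),wh=(.42,-.387,.067),gr=(.474,-.385,.067),mg=(.431,-.105,.022),pad=(.607,-.253,.057)).items():
        u=proj(n,P)[0]; i,j=np.round(u).astype(int); print(n,nm,np.round(u),hsv[j,i])
im=cv2.imread('pics/top0.png'); cv2.imwrite('pics/tops.png',np.hstack([cv2.resize(im[140:225,240:350],(800*110//(110+110),300*85//85)),cv2.resize(im[190:275,375:485],(400,300))]))
im=cv2.imread('pics/side0.png'); cv2.imwrite('pics/sides.png',cv2.resize(im[140:320,170:470],None,fx=2.6,fy=2.6))
E
```

```text
top orange 430 [392. 177.] [381 166  24  28] [ 0.639 -0.262  0.021] cen [ 0.646 -0.26   0.021] 
top orange 238 [308. 251.] [300 243  17  17] [ 0.426 -0.008  0.021] cen [ 0.426 -0.008  0.021] 
top lime 156 [285. 184.] [278 178  15  14] [0.62  0.06  0.044] cen [0.62  0.06  0.044] [0.611 0.058 0.096]
top lime 47 [443. 233.] [439 230   8   7] [ 0.477 -0.398  0.044] cen [ 0.476 -0.399  0.044] [ 0.472 -0.384  0.096]
top yellow 70 [398. 245.] [393 241  10   9] [ 0.441 -0.262  0.067] cen [ 0.441 -0.263  0.067] 
top blue 63 [401. 225.] [397 221   9   9] [ 0.498 -0.274  0.067] cen [ 0.498 -0.274  0.067] 
top red 72 [140. 164.] [136 160  10   9] [0.676 0.477 0.067] cen [0.676 0.477 0.067] 
top red 58 [418. 249.] [415 245   8   9] [ 0.429 -0.321  0.067] cen [ 0.429 -0.321  0.067] 
side purple 16 [434. 187.] [431 183   9   6] [ 0.459 -0.37   0.022] cen [ 0.458 -0.363  0.022] 
side purple 208 [390. 234.] [382 225  18  17] [ 0.427 -0.103  0.022] cen [ 0.425 -0.098  0.022] 
side purple 250 [338. 277.] [328 267  21  18] [0.427 0.105 0.022] cen [0.425 0.109 0.022] 
side purple 270 [296. 288.] [286 278
[... 676 characters left out ...]
side blue 52 [406. 181.] [402 178  10   7] [ 0.499 -0.273  0.067] cen [ 0.501 -0.273  0.067] 
side green 23 [435. 168.] [432 166   8   4] [ 0.477 -0.39   0.067] cen [ 0.477 -0.388  0.067] 
side red 27 [436. 184.] [433 182   8   4] [ 0.431 -0.32   0.067] cen [ 0.431 -0.319  0.067] 
side red 109 [136. 265.] [130 260  14  10] [0.75  0.419 0.067] cen [0.75  0.419 0.067] 
top bl [401. 226.] [112 145 186]
top wh [442. 252.] [ 21  22 227]
top gr [440. 233.] [ 63 137 175]
top mg [341. 249.] [ 35 133 163]
top pad [392. 188.] [14 98 83]
side bl [408. 182.] [110 195 145]
side wh [452. 175.] [ 19  18 198]
side gr [436. 169.] [ 67 152 124]
side mg [390. 232.] [168 171  58]
side pad [371. 172.] [ 7 79 42]
```

View pics/sides.png

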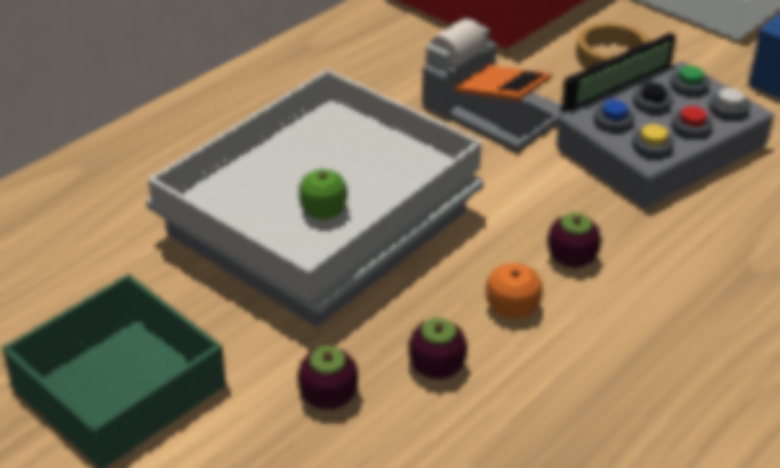

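Request:
move_arm(rows="0.07 -0.055 0 0 0 6 1;0.14 -0.11 0 0 0 12 1;0.21 -0.165 0 0 0 18 1;0.28 -0.22 0 0 0 21 1;0.28 -0.22 0 0 0 21 1;0.28 -0.22 0 0 0 21 1;0.28 -0.22 0 0 0 21 1;0.28 -0.22 0 0 0 21 1;0.28 -0.22 0 0 0 21 1;0.28 -0.22 0 0 0 21 1")

```text
time: 1.83
tool_pos: [0.4106, -0.2716, 0.239]
tool_rot: [1.0, 0.006, 0.001, -0.001]
ft_force: [0.6, -0.2, -0.4]
width: 1.003
```

```bash
python3 - <<'E'
from h import *
p,r=tool(); print(p,np.round(r.as_matrix(),3))
f=lambda x,y:[120+x/2.1,130+y/2.1]
print('C cap',toplane('top',f(250,217),.044),'B',toplane('top',f(317,254),.044),'A',toplane('top',f(465,253),.044))
print('bin',[np.round(toplane('top',f(*q),.05),3) for q in((122,68),(220,70),(218,168),(118,163))])
print('tray',[np.round(toplane('top',f(*q),.085),3) for q in((273,20),(457,14),(466,163),(275,172))])
E
```

```text
[ 0.41056124 -0.27160847  0.23897492] [[ 1.     0.011  0.003]
 [ 0.011 -1.     0.003]
 [ 0.003 -0.003 -1.   ]]
C cap [0.47637324 0.19196889 0.044     ] B [0.42543368 0.09931963 0.044     ] A [ 0.42645505 -0.10396723  0.044     ]
bin [array([0.685, 0.373, 0.05 ]), array([0.682, 0.237, 0.05 ]), array([0.544, 0.237, 0.05 ]), array([0.551, 0.374, 0.05 ])]
tray [array([0.744, 0.16 , 0.085]), array([ 0.753, -0.094,  0.085]), array([ 0.546, -0.103,  0.085]), array([0.534, 0.154, 0.085])]
```

Request:
move_arm(rows="0.0406 -0.0663 0.01 0 0 0.7 1;0.0812 -0.1326 0.02 0 0 0.7 1;0.122 -0.199 0.03 0 0 0.7 1;0.162 -0.265 0.04 0 0 0.7 1;0.203 -0.3314 0.05 0 0 0.7 1;0.203 -0.3314 0.05 0 0 0.7 1;0.203 -0.3314 0.05 0 0 0.7 1;0.203 -0.3314 0.05 0 0 0.7 1;0.203 -0.3314 0.05 0 0 0.7 1;0.203 -0.3314 0.05 0 0 0.7 1")

```text
time: 2.67
tool_pos: [0.612, 0.0607, 0.188]
tool_rot: [1.0, -0.003, 0.001, -0.002]
ft_force: [0.5, 1.3, -1.2]
width: 1.002
```

Request:
move_arm(rows="0 0 0 0 0 0 1;0 0 0 0 0 0 1;0 0 0 0 0 0 1;0 0 0 0 0 0 1")

```text
time: 3.0
tool_pos: [0.609, 0.051, 0.189]
tool_rot: [1.0, -0.008, -0.0, 0.001]
ft_force: [0.0, -1.0, 0.2]
width: 1.002
```

```bash
python3 - <<'E'
from h import *
p,r=tool(); print(p,np.round(r.as_matrix(),3))
for n in('top','side'):
    im=capture(n); cv2.imwrite(f'pics/{n}1.png',im)
    for a,ce,q in blobs(n,'lime',im): print(n,a,np.round(ce),q,[np.round(toplane(n,ce,z)[:2],3) for z in(.08,.09)])
    u=proj(n,p)[0]; print(u)
im=cv2.imread('pics/side1.png'); cv2.imwrite('pics/side1c.png',cv2.resize(im[100:300,180:420],None,fx=2.5,fy=2.5))
E
```

```text
[0.60903739 0.05096246 0.1889656 ] [[ 1.    -0.015 -0.   ]
 [-0.015 -1.    -0.002]
 [-0.     0.002 -1.   ]]
top 35 [239. 234.] [235 230   8   8] [array([0.473, 0.188]), array([0.472, 0.187])]
top 49 [443. 233.] [439 230   8   7] [array([ 0.474, -0.388]), array([ 0.473, -0.385])]
[286.46705468 178.77267587]
side 124 [293. 211.] [286 206  16  10] [array([0.622, 0.054]), array([0.613, 0.063])]
side 22 [392. 226.] [387 224   9   5] [array([ 0.404, -0.065]), array([ 0.398, -0.054])]
[297.25257431 176.18485275]
```

View pics/side1c.png

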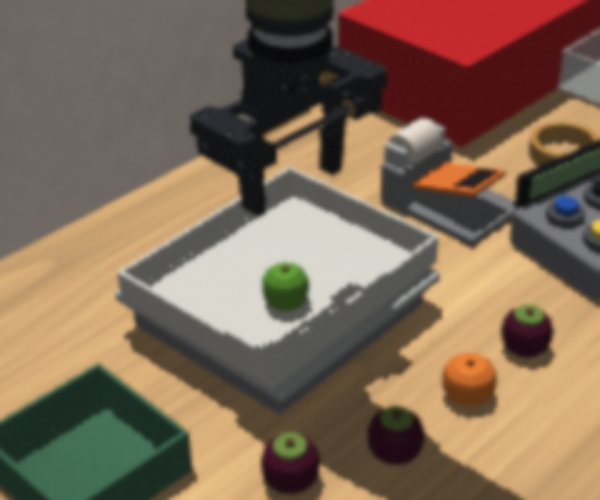

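Side view: open gripper above the tray, lime at crop (286,287), clear of the fingers. I'll descend, close and check.

Request:
move_arm(rows="0.005 -0.009 0.03 0 0 -0.9 1;0.005 -0.009 0.06 0 0 -0.9 1;0.005 -0.009 0.09 0 0 -0.9 1;0.005 -0.009 0.11 0 0 -0.9 1;0.005 -0.009 0.12 0 0 -0.9 1;0.005 -0.009 0.127 0 0 -0.9 1;0.005 -0.009 0.127 0 0 -0.9 1;0.005 -0.009 0.127 0 0 -0.9 1;0.005 -0.009 0.127 0 0 -0.9 1;0.005 -0.009 0.127 0 0 -0.9 1")

```text
time: 3.93
tool_pos: [0.6157, 0.0628, 0.0631]
tool_rot: [1.0, 0.002, 0.001, -0.0]
ft_force: [0.3, -0.3, -0.4]
width: 0.999
```

Request:
move_arm(rows="0 0 0 0 0 0 -1;0 0 0 0 0 0 -1;0 0 0 0 0 0 -1;0 0 0 0 0 0 -1;0 0 0 0 0 0 -1;0 0 0 0 0 0 -1;0 0 0 0 0 0 -1;0 0 0 0 0 0 -1;0 0 0 0 0 0 -1;0 0 0 0 0 0 -1")

```text
time: 4.77
tool_pos: [0.6146, 0.0624, 0.0617]
tool_rot: [1.0, 0.002, -0.0, 0.0]
ft_force: [0.3, -0.8, 0.5]
width: 0.531
```

Request:
move_arm(rows="0 0 -0.035 0 0 0 -1;0 0 -0.07 0 0 0 -1;0 0 -0.1 0 0 0 -1;0 -0.03 -0.1 0 0 0 -1;0 -0.07 -0.1 0 0 0 -1;0 -0.11 -0.1 0 0 0 -1;0 -0.15 -0.1 0 0 0 -1;0 -0.19 -0.1 0 0 0 -1;0.001 -0.225 -0.1 0 0 0 -1;0.001 -0.243 -0.1 0 0 0 -1")

```text
time: 5.6
tool_pos: [0.6127, 0.3134, 0.1613]
tool_rot: [1.0, 0.005, -0.001, -0.002]
ft_force: [-0.4, 1.0, -0.2]
width: 0.531
```

Request:
move_arm(rows="0 0 0 0 0 0 -1;0 0 0 0 0 0 -1;0 0 0 0 0 0 -1;0 0 0 0 0 0 -1")

```text
time: 5.93
tool_pos: [0.6152, 0.3031, 0.1616]
tool_rot: [1.0, 0.001, -0.0, 0.001]
ft_force: [-0.4, 0.1, -1.4]
width: 0.533
```

```bash
python3 - <<'E'
from h import *
p,r=tool(); print(p,np.round(r.as_matrix(),3),state()['width'])
n='side'
im=capture(n); cv2.imwrite(f'pics/{n}2.png',im)
cv2.imwrite('pics/side2c.png',cv2.resize(im[130:330,130:370],None,fx=2.5,fy=2.5))
E
```

```text
[0.61524104 0.30312825 0.16160479] [[ 1.     0.001 -0.   ]
 [ 0.001 -1.    -0.002]
 [-0.     0.002 -1.   ]] 0.5331153565590617
```

View pics/side2c.png

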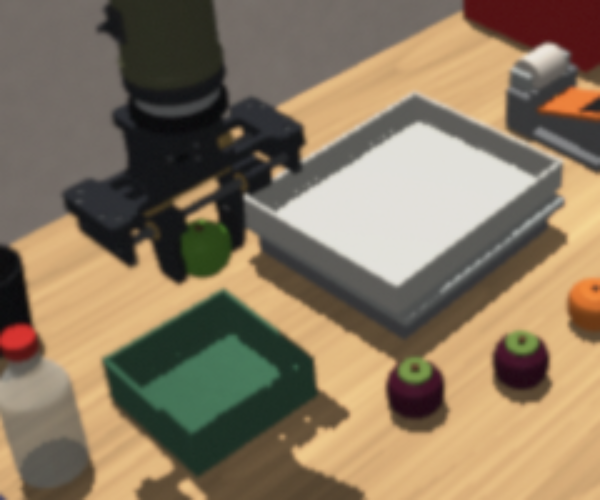

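Lime held at crop (205,248), above the bin, and the tray is empty. Lowering and releasing.

Request:
move_arm(rows="0 0 0.035 0 0 0 -1;0 0 0.07 0 0 0 -1;0 0 0.1 0 0 0 -1;0 0 0.125 0 0 0 -1;0 0 0.138 0 0 0 -1;0 0 0.145 0 0 0 -1;0 0 0.145 0 0 0 -1;0 0 0.145 0 0 0 -1;0 0 0.145 0 0 0 0.3;0 0 0.145 0 0 0 0.4")

```text
time: 6.82
tool_pos: [0.6161, 0.3064, 0.0187]
tool_rot: [1.0, 0.002, 0.002, -0.001]
ft_force: [-0.5, -0.4, -0.1]
width: 0.661
```

Request:
move_arm(rows="0 0 0 0 0 0 0.4;0 0 0 0 0 0 0.4;0 0 0 0 0 0 0.4;0 0 -0.02 0 0 0 0.4;0 0 -0.06 0 0 0 0.4;0 0 -0.1 0 0 0 0.4;0 0 -0.135 0 0 0 0.4;0 0 -0.135 0 0 0 0.4;0 0 -0.135 0 0 0 0.4;0 0 -0.135 0 0 0 0.4")

```text
time: 7.65
tool_pos: [0.6141, 0.3056, 0.1513]
tool_rot: [1.0, 0.002, -0.0, 0.0]
ft_force: [0.1, -0.6, -0.2]
width: 0.699
```

```bash
python3 - <<'E'
from h import *
p,r=tool(); print(p,np.round(r.as_matrix(),3),state()['width'])
for n in ('top','side'):
    im=capture(n); cv2.imwrite(f'pics/{n}3.png',im)
    for a,ce,q in blobs(n,'lime',im): print(n,a,np.round(ce),[np.round(toplane(n,ce,z)[:2],3) for z in(.03,.045)])
E
```

```text
[0.61412975 0.30558339 0.15134284] [[ 1.     0.004 -0.001]
 [ 0.004 -1.    -0.   ]
 [-0.001  0.    -1.   ]] 0.6990840519142029
top 98 [201. 190.] [array([0.607, 0.308]), array([0.604, 0.305])]
top 19 [237. 235.] [array([0.473, 0.2  ]), array([0.472, 0.198])]
top 47 [443. 233.] [array([ 0.478, -0.403]), array([ 0.477, -0.399])]
side 13 [393. 227.] [array([ 0.432, -0.121]), array([ 0.423, -0.104])]
side 208 [216. 276.] [array([0.624, 0.302]), array([0.611, 0.31 ])]
```

Request:
move_arm(rows="-0.011 0.038 0 0 0 0 -1;-0.022 0.076 0 0 0 0 -1;-0.033 0.114 0 0 0 0 -1;-0.044 0.152 0 0 0 0 -1;-0.055 0.19 0 0 0 0 -1;-0.066 0.228 0 0 0 0 -1;-0.077 0.266 0 0 0 0 -1;-0.088 0.3 0 0 0 0 -1;-0.094 0.32 0 0 0 0 -1;-0.1 0.33 0 0 0 0 -1")

```text
time: 8.58
tool_pos: [0.5141, -0.0289, 0.1506]
tool_rot: [1.0, -0.001, -0.002, 0.001]
ft_force: [0.4, -0.1, 0.7]
width: 0.007
```

Request:
move_arm(rows="-0.011 0.038 0 0 0 0 -1;-0.022 0.076 0 0 0 0 -1;-0.033 0.114 0.01 0 0 0 -1;-0.044 0.152 0.02 0 0 0 -1;-0.055 0.19 0.03 0 0 0 -1;-0.066 0.21 0.04 0 0 0 -1;-0.07 0.23 0.05 0 0 0 -1;-0.072 0.237 0.05 0 0 0 -1;-0.072 0.237 0.05 0 0 0 -1;-0.072 0.237 0.05 0 0 0 -1")

```text
time: 9.42
tool_pos: [0.4458, -0.2603, 0.1017]
tool_rot: [1.0, 0.003, 0.0, -0.001]
ft_force: [0.1, 0.1, 0.1]
width: 0.003
```

Request:
move_arm(rows="0 0 0 0 0 0 -1;0 0 0 0 0 0 -1;0 0 0 0 0 0 -1;0 0 0 0 0 0 -1")

```text
time: 9.75
tool_pos: [0.4455, -0.2609, 0.1021]
tool_rot: [1.0, 0.003, 0.0, -0.0]
ft_force: [-0.6, 0.4, -0.3]
width: 0.006
```

```bash
python3 - <<'E'
from h import *
p,r=tool(); print(p,np.round(r.as_matrix(),3),state()['width'],state()['ft_force'])
for n in ('top','side'):
    im=capture(n); cv2.imwrite(f'pics/{n}4.png',im)
    for c,z in(('blue',.067),('red',.067),('green',.067),('yellow',.067),('purple',.022)):
        for a,ce,q in blobs(n,c,im):
            w=toplane(n,ce,z)
            if .35<w[0]<.75 and -.5<w[1]<.5: print(n,c,a,np.round(w[:2],3))
    print(proj(n,[p,[.442,-.261,.067]]))
cv2.imwrite('pics/side4c.png',cv2.resize(im[110:260,320:500],None,fx=3,fy=3))
E
```

```text
[ 0.44553808 -0.26092396  0.10206134] [[ 1.     0.006  0.001]
 [ 0.006 -1.     0.   ]
 [ 0.001 -0.    -1.   ]] 0.006343765235868383 [-0.62442938  0.4283908  -0.2698357 ]
top blue 38 [ 0.503 -0.274]
top red 72 [0.676 0.477]
[[399.52226155 242.59891337]
 [397.12423725 244.57932383]]
side blue 54 [ 0.5   -0.272]
side red 109 [0.75  0.419]
side green 27 [ 0.478 -0.388]
side purple 33 [ 0.457 -0.374]
side purple 210 [ 0.425 -0.099]
side purple 250 [0.425 0.109]
side purple 273 [0.471 0.2  ]
[[422.332164   179.65949036]
 [421.62680724 190.82830464]]
```

View pics/side4c.png

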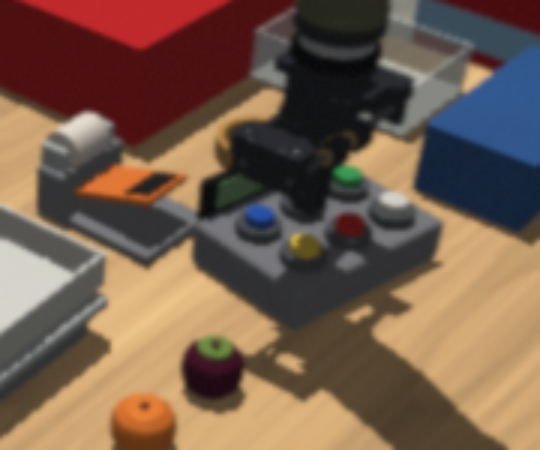

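Side view: the closed fingertip at crop (308,215) is directly above the yellow key at (304,247). Now I press it.

Request:
move_arm(rows="-0.003 0 0.015 0 0 0 -1;-0.003 0 0.03 0 0 0 -1;-0.003 0 0.034 0 0 0 -1;-0.003 0 0.037 0 0 0 -1;-0.003 0 0.039 0 0 0 -1;-0.003 0 0.041 0 0 0 -1;-0.003 0 0.042 0 0 0 -1;-0.003 0 0.042 0 0 0 -1;-0.003 0 0.042 0 0 0 -1;-0.003 0 0.042 0 0 0 -1")

```text
time: 10.68
tool_pos: [0.4412, -0.2615, 0.0613]
tool_rot: [1.0, 0.002, -0.0, -0.0]
ft_force: [-3.4, 3.3, 14.7]
width: 0.007
```

Force is 14.7 N at z=0.0613, so the key is on its stop. Lifting and opening toward mangosteen A.

Request:
move_arm(rows="0 0 -0.02 0 0 0 -1;0 0 -0.05 0 0 0 -1;0 0 -0.08 0 0 0 -1;-0.004 -0.035 -0.08 0 0 0 -1;-0.008 -0.07 -0.08 0 0 0 1;-0.012 -0.11 -0.08 0 0 0 1;-0.014 -0.14 -0.08 0 0 0 1;-0.014 -0.156 -0.08 0 0 0 1;-0.014 -0.156 -0.08 0 0 0 1;-0.014 -0.156 -0.08 0 0 0 1")

```text
time: 11.52
tool_pos: [0.4282, -0.1054, 0.1402]
tool_rot: [1.0, 0.003, 0.001, 0.0]
ft_force: [-0.4, -1.1, -0.5]
width: 0.438
```

Request:
move_arm(rows="0 0 0 0 0 0 1;0 0 0 0 0 0 1;0 0 0 0 0 0 1;0 0 0 0 0 0 1")

```text
time: 11.85
tool_pos: [0.4274, -0.1071, 0.1397]
tool_rot: [1.0, 0.001, 0.0, 0.0]
ft_force: [-0.3, 0.1, 0.6]
width: 0.735
```

```bash
cat > see.py <<'E'
from h import *
p,r=tool(); print(np.round(p,4),'yaw',np.degrees(np.arctan2(*r.as_matrix()[[1,0],0])).round(2),'w',round(state()['width'],3))
import sys
for n in ('top','side'):
    im=capture(n); cv2.imwrite(f'pics/{n}{sys.argv[1]}.png',im)
    for c,zs in(('purple',(.022,.076)),('lime',(.044,.098)),('orange',(.021,))):
        for a,ce,q in blobs(n,c,im):
            w=[np.round(toplane(n,ce,z)[:2],3) for z in zs]
            if .35<w[0][0]<.8 and -.3<w[0][1]<.5: print(n,c,a,*w)
E
python3 see.py 5
```

```text
[ 0.4274 -0.1071  0.1397] yaw 0.09 w 0.735
top lime 170 [0.614 0.302] [0.604 0.291]
top orange 431 [ 0.645 -0.26 ]
top orange 135 [ 0.429 -0.002]
side purple 209 [ 0.425 -0.099] [ 0.392 -0.043]
side purple 251 [0.425 0.109] [0.392 0.151]
side purple 275 [0.471 0.2  ] [0.435 0.236]
side lime 24 [ 0.428 -0.103] [ 0.394 -0.045]
side lime 22 [0.429 0.103] [0.395 0.147]
side lime 205 [0.613 0.309] [0.566 0.339]
side orange 135 [ 0.675 -0.277]
side orange 160 [ 0.44  -0.017]
```

Request:
move_arm(rows="0.001 -0.003 0.02 0 0 0 0.75;0.001 -0.003 0.05 0 0 0 0.75;0.001 -0.003 0.08 0 0 0 0.75;0.001 -0.003 0.11 0 0 0 0.75;0.001 -0.003 0.125 0 0 0 0.75;0.001 -0.003 0.132 0 0 0 0.75;0.001 -0.003 0.132 0 0 0 0.75;0.001 -0.003 0.132 0 0 0 0.75;0.001 -0.003 0.132 0 0 0 -1;0.001 -0.003 0.132 0 0 0 -1")

```text
time: 12.78
tool_pos: [0.4358, -0.1052, 0.0128]
tool_rot: [1.0, 0.006, -0.007, -0.002]
ft_force: [0.7, 0.2, -0.1]
width: 0.75
```

Request:
move_arm(rows="0 0 0 0 0 0 -1;0 0 0 0 0 0 -1;0 0 0 0 0 0 -1;0 0 0 0 0 0 -1;0 0 0 0 0 0 -1;0 0 0 0 0 0 -1;0 0 0 0 0 0 -1")

```text
time: 13.37
tool_pos: [0.4356, -0.105, 0.0136]
tool_rot: [1.0, 0.002, -0.007, -0.002]
ft_force: [0.3, 0.5, -0.8]
width: 0.598
```

Request:
move_arm(rows="0 0 -0.03 0 0 0 -1;0 0 -0.07 0 0 0 -1;0 0 -0.11 0 0 0 -1;0.01 0 -0.145 0 0 0 -1;0.05 -0.015 -0.145 0 0 0 -1;0.09 -0.03 -0.145 0 0 0 -1;0.13 -0.04 -0.145 0 0 0 -1;0.17 -0.05 -0.145 0 0 0 -1;0.21 -0.065 -0.145 0 0 0 -1;0.245 -0.076 -0.145 0 0 0 -1")

```text
time: 14.2
tool_pos: [0.6834, -0.028, 0.1552]
tool_rot: [1.0, 0.002, -0.007, -0.002]
ft_force: [0.8, 0.0, -2.0]
width: 0.598
```

Request:
move_arm(rows="0.019 0 0 0 0 0 -1;0.019 0 0 0 0 0 -1;0.019 0 0 0 0 0 -1;0.019 0 0 0 0 0 -1;0.019 0 0 0 0 0 -1")

```text
time: 14.62
tool_pos: [0.6997, -0.0293, 0.155]
tool_rot: [1.0, 0.002, -0.008, -0.001]
ft_force: [0.3, 0.3, -0.7]
width: 0.596
```

```bash
python3 see.py 6; python3 -c "
import cv2;im=cv2.imread('pics/side6.png');cv2.imwrite('pics/side6c.png',cv2.resize(im[100:310,200:440],None,fx=2.5,fy=2.5))"
```

```text
[ 0.6997 -0.0293  0.155 ] yaw 0.24 w 0.596
top lime 166 [0.614 0.302] [0.604 0.291]
top orange 130 [ 0.424 -0.002]
side purple 251 [0.425 0.108] [0.392 0.151]
side purple 271 [0.471 0.2  ] [0.435 0.236]
side lime 15 [0.429 0.104] [0.394 0.148]
side lime 207 [0.613 0.309] [0.565 0.339]
side orange 179 [ 0.668 -0.282]
side orange 102 [ 0.435 -0.008]
```

View pics/side6c.png

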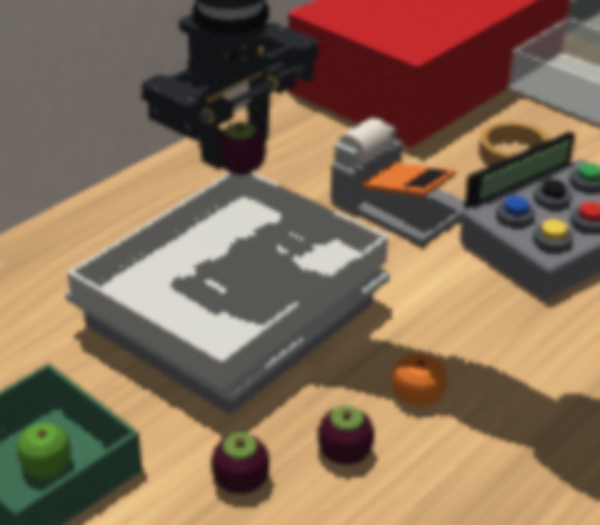

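Mangosteen A is held at crop (243,148) over the far part of the tray, and the lime is in the bin. Lowering and releasing A.

Request:
move_arm(rows="0 0 0.03 0 0.9 0 -1;0 0 0.06 0 0.9 0 -1;0 0 0.078 0 0.9 0 -1;0 0 0.086 0 0.9 0 -1;0 0 0.086 0 0.9 0 -1;0 0 0.086 0 0.9 0 -1;0 0 0.086 0 0.9 0 -1;0 0 0.086 0 0.9 0 0.6;0 0 0.086 0 0.9 0 0.6;0 0 0.086 0 0.9 0 0.6")

```text
time: 15.55
tool_pos: [0.7004, -0.0281, 0.0698]
tool_rot: [1.0, 0.002, 0.002, -0.002]
ft_force: [-0.2, -0.8, 0.1]
width: 0.793
```

Request:
move_arm(rows="0 0 0 0 0 0 0.6;0 0 0 0 0 0 0.6;0 0 -0.02 0 0 0 0.6;0 0 -0.06 0 0 0 0.6;0 0 -0.08 0 0 0 0.6;-0.04 -0.02 -0.08 0 0 0 0.6;-0.08 -0.04 -0.08 0 0 0 0.6;-0.115 -0.06 -0.08 0 0 0 0.6;-0.15 -0.08 -0.08 0 0 0 0.75;-0.185 -0.1 -0.08 0 0 0 0.75")

```text
time: 16.38
tool_pos: [0.5145, 0.0703, 0.1495]
tool_rot: [1.0, 0.002, 0.001, -0.002]
ft_force: [0.5, 0.5, -0.6]
width: 0.875
```

Request:
move_arm(rows="-0.03 -0.01 0 0 0 0 0.75;-0.06 -0.024 0 0 0 0 0.75;-0.083 -0.034 0 0 0 0 0.75;-0.083 -0.034 0 0 0 0 0.75;-0.083 -0.034 0 0 0 0 0.75;-0.083 -0.034 0 0 0 0 0.75;-0.083 -0.034 0 0 0 0 0.75")

```text
time: 16.97
tool_pos: [0.4345, 0.1032, 0.1491]
tool_rot: [1.0, 0.001, 0.002, -0.002]
ft_force: [0.4, 0.5, -0.1]
width: 0.873
```

```bash
python3 see.py 7
```

```text
[0.4345 0.1032 0.1491] yaw 0.12 w 0.873
top lime 173 [0.614 0.302] [0.604 0.291]
top orange 430 [ 0.646 -0.26 ]
side purple 218 [ 0.744 -0.078] [ 0.689 -0.023]
side purple 248 [0.425 0.109] [0.392 0.151]
side purple 271 [0.471 0.2  ] [0.435 0.236]
side lime 12 [0.423 0.102] [0.389 0.146]
side lime 207 [0.613 0.309] [0.566 0.339]
side orange 195 [ 0.436 -0.017]
```

Request:
move_arm(rows="-0.003 0 0.03 0 0 0 0.75;-0.003 0 0.06 0 0 0 0.75;-0.003 0 0.09 0 0 0 0.75;-0.003 0 0.12 0 0 0 0.75;-0.003 0 0.137 0 0 0 0.75;-0.003 0 0.137 0 0 0 0.75;-0.003 0 0.137 0 0 0 0.75;-0.003 0 0.137 0 0 0 -1;-0.003 0 0.137 0 0 0 -1;-0.003 0 0.137 0 0 0 -1")

```text
time: 17.9
tool_pos: [0.4389, 0.1056, 0.0197]
tool_rot: [1.0, 0.002, -0.006, -0.0]
ft_force: [0.0, -1.4, 1.4]
width: 0.671
```

Request:
move_arm(rows="0 0 0 0 0 0 -1;0 0 0 0 0 0 -1;0 0 0 0 0 0 -1;0 0 0 0 0 0 -1;0 0 0 0 0 0 -1;0 0 0 0 0 0 -1")

```text
time: 18.4
tool_pos: [0.4388, 0.1053, 0.0195]
tool_rot: [1.0, 0.002, -0.006, 0.0]
ft_force: [-0.9, -1.2, 7.1]
width: 0.592
```

```bash
python3 -c "
from h import *
s=state();print(np.round(s['joints'],3),s['ft_force'],s['width'],np.hypot(*s['tool_pos'][:2]))"
```

```text
[-0.309  0.914 -0.042  2.208  0.752  0.044 -2.654] [-0.93591616 -1.16156884  7.13633657] 0.5924192374602374 0.45128349404411894
```

Request:
move_arm(rows="0 0 0 0 0 0 0.75;0 0 0 0 0 0 0.75;0 0 0 0 0 0 0.75;0 0 0 0 -3 0 0.75;-0.004 0 0 0 -7 0 0.75;-0.008 0.001 0.005 0 -8 0 0.75;-0.012 0.002 0.01 0 -8 0 0.75;-0.012 0.002 0.013 0 -8 0 0.75;-0.012 0.002 0.013 0 -8 0 0.75;-0.012 0.002 0.013 0 -8 0 0.75")

```text
time: 19.23
tool_pos: [0.4259, 0.1036, 0.0055]
tool_rot: [0.997, 0.003, -0.076, 0.001]
ft_force: [-0.1, 0.6, 0.1]
width: 0.873
```

```bash
python3 see.py 8;  python3 -c "
from h import *
s=state();print(np.round(s['joints'],3),s['tool_rot'],s['ft_force'])"
```

```text
[0.4259 0.1036 0.0055] yaw 0.3 w 0.873
top lime 171 [0.614 0.302] [0.604 0.291]
top orange 432 [ 0.646 -0.26 ]
side purple 218 [ 0.744 -0.078] [ 0.689 -0.023]
side purple 232 [0.421 0.11 ] [0.388 0.152]
side purple 271 [0.471 0.2  ] [0.435 0.236]
side lime 209 [0.612 0.309] [0.565 0.339]
side orange 179 [ 0.667 -0.282]
side orange 126 [ 0.429 -0.018]
[-0.126  0.965 -0.302  2.105  0.703  0.314 -2.578] [ 9.97095822e-01  2.60202015e-03 -7.61118312e-02  3.74672372e-04] [ 0.05821102 -0.23830036 -0.8358125 ]
```

Request:
move_arm(rows="0 0 0 0 0 0 -1;0 0 0 0 0 0 -1;0 0 0 0 0 0 -1;0 0 0 0 0 0 -1;0 0 0 0 0 0 -1;0 0 0 0 0 0 -1;0 0 0 0 0 0 -1;-0.005 0 -0.03 0 0 0 -1;-0.01 0 -0.065 0 0 0 -1;-0.015 0 -0.1 0 0 0 -1")

```text
time: 20.17
tool_pos: [0.4257, 0.1032, 0.1076]
tool_rot: [0.997, 0.002, -0.078, 0.001]
ft_force: [0.9, 0.2, -0.5]
width: 0.598
```

Request:
move_arm(rows="-0.005 0 -0.03 0 0 0 -1;-0.008 0.001 -0.048 0 0 0 -1;0.03 0.003 -0.054 0 0 0 -1;0.07 0.005 -0.06 0 0 0 -1;0.11 0.006 -0.066 0 0 0 -1;0.15 0.008 -0.072 0 0 0 -1;0.19 0.01 -0.079 0 0 0 -1;0.225 0.012 -0.084 0 0 0 -1;0.25 0.013 -0.088 0 0 0 -1;0.25 0.013 -0.088 0 0 0 -1")

```text
time: 21.0
tool_pos: [0.6914, 0.0903, 0.1543]
tool_rot: [0.997, 0.0, -0.075, 0.0]
ft_force: [-0.5, -0.5, -1.2]
width: 0.6
```

Request:
move_arm(rows="0 0 0 0 0 0 -1;0 0 0 0 0 0 -1;0 0 0 0 0 0 -1")

```text
time: 21.25
tool_pos: [0.6857, 0.092, 0.1557]
tool_rot: [0.997, 0.003, -0.077, 0.0]
ft_force: [-0.4, -0.1, -0.5]
width: 0.599
```

```bash
python3 see.py 9
```

```text
[0.6857 0.092  0.1557] yaw 0.34 w 0.599
top lime 166 [0.614 0.303] [0.605 0.291]
top orange 461 [ 0.646 -0.26 ]
top orange 54 [0.42  0.007]
side purple 218 [ 0.744 -0.078] [ 0.689 -0.023]
side purple 272 [0.471 0.2  ] [0.435 0.236]
side lime 208 [0.613 0.309] [0.565 0.339]
side orange 183 [ 0.668 -0.282]
side orange 179 [ 0.436 -0.019]
```

Request:
move_arm(rows="0.004 0 0.03 0 0 0 -1;0.009 0 0.06 0 0 0 -1;0.013 0 0.085 0 0 0 -1;0.0142 0 0.0924 0 0 0 -1;0.0142 0 0.0924 0 0 0 -1;0.0142 0 0.0924 0 0 0 -1;0.0142 0 0.0924 0 0 0 0.4;0.0142 0 0.0924 0 0 0 0.4;0.0142 0 0.0924 0 0 0 0.4;0.0142 0 0.0924 0 0 0 0.4")

```text
time: 22.18
tool_pos: [0.6876, 0.0919, 0.0631]
tool_rot: [0.997, 0.002, -0.076, 0.0]
ft_force: [-0.2, 0.0, 0.3]
width: 0.701
```

Request:
move_arm(rows="0 0 0 0 0 0 0.4;0 0 0 0 0 0 0.4;-0.005 0 -0.03 0 0 0 0.4;-0.01 0 -0.065 0 0 0 0.4;-0.014 0 -0.09 0 0 0 0.4;-0.05 -0.02 -0.085 0 0 0 0.4;-0.09 -0.04 -0.08 0 0 0 0.4;-0.13 -0.06 -0.075 0 0 0 0.4;-0.165 -0.08 -0.07 0 0 0 0.75;-0.2 -0.102 -0.064 0 0 0 0.75")

```text
time: 23.02
tool_pos: [0.5021, 0.19, 0.1567]
tool_rot: [0.997, 0.002, -0.076, 0.0]
ft_force: [-0.0, 0.6, -0.3]
width: 0.825
```

Request:
move_arm(rows="0 0 0 0 0 0 0.75;0 0 0 0 0 0 0.75;0 0 0 0 0 0 0.75")

```text
time: 23.27
tool_pos: [0.5047, 0.1897, 0.1564]
tool_rot: [0.997, 0.002, -0.076, 0.0]
ft_force: [0.2, 0.1, 0.8]
width: 0.875
```

```bash
python3 see.py 10; python3 -c "
import cv2;im=cv2.imread('pics/side10.png');cv2.imwrite('pics/side10c.png',cv2.resize(im[130:330,200:440],None,fx=2.5,fy=2.5))"
```

```text
[0.5047 0.1897 0.1564] yaw 0.24 w 0.875
top purple 13 [0.496 0.193] [0.491 0.186]
top purple 12 [0.466 0.179] [0.462 0.173]
top orange 431 [ 0.646 -0.26 ]
side purple 21 [0.768 0.042] [0.711 0.088]
side purple 272 [0.471 0.199] [0.434 0.235]
side lime 208 [0.612 0.309] [0.565 0.339]
side orange 184 [ 0.668 -0.281]
side orange 197 [ 0.436 -0.017]
```

View pics/side10c.png

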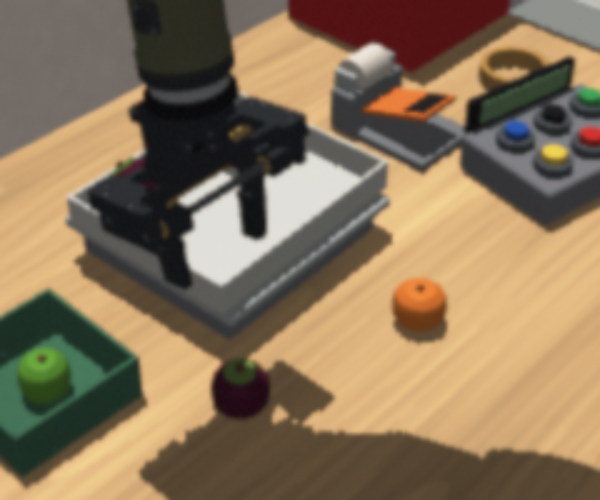

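The picture shows C at crop (240,388), unmoved, with the gripper above and beyond it. Descend and grip C.

Request:
move_arm(rows="-0.0326 -0.004 0.005 0 0 0 0.75;-0.031 -0.004 0.01 0 0 0 0.75;-0.027 -0.004 0.04 0 0 0 0.75;-0.022 -0.004 0.075 0 0 0 0.75;-0.017 -0.004 0.11 0 0 0 0.75;-0.012 -0.004 0.14 0 0 0 0.75;-0.0098 -0.004 0.153 0 0 0 0.75;-0.0098 -0.004 0.153 0 0 0 0.75;-0.0098 -0.004 0.153 0 0 0 0.75;-0.0098 -0.004 0.153 0 0 0 0.75")

```text
time: 24.2
tool_pos: [0.4718, 0.194, 0.0071]
tool_rot: [0.997, 0.002, -0.076, -0.0]
ft_force: [-0.1, 0.1, 0.4]
width: 0.874
```

Request:
move_arm(rows="0 0 0 0 0 0 -1;0 0 0 0 0 0 -1;0 0 0 0 0 0 -1;0 0 0 0 0 0 -1;0 0 0 0 0 0 -1;0 0 0 0 0 0 -1;0 0 0 0 0 0 -1;0 0 0 0 0 0 -1")

```text
time: 24.87
tool_pos: [0.4712, 0.194, 0.007]
tool_rot: [0.997, 0.002, -0.076, 0.0]
ft_force: [-0.4, -0.9, 5.5]
width: 0.596
```

Request:
move_arm(rows="-0.005 0 -0.03 0 0 0 -1;-0.01 0 -0.065 0 0 0 -1;-0.015 0 -0.1 0 0 0 -1;-0.02 0 -0.135 0 0 0 -1;-0.0228 0 -0.148 0 0 0 -1;-0.0228 0 -0.148 0 0 0 -1;-0.0228 0 -0.148 0 0 0 -1")

```text
time: 25.45
tool_pos: [0.4709, 0.1936, 0.1562]
tool_rot: [0.997, 0.002, -0.076, 0.0]
ft_force: [0.3, 0.2, -1.6]
width: 0.598
```

Request:
move_arm(rows="0.025 0.033 -0.004 0 0 0 -1;0.05 0.066 -0.008 0 0 0 -1;0.075 0.1 -0.012 0 0 0 -1;0.1 0.133 -0.016 0 0 0 -1;0.1265 0.167 -0.0195 0 0 0 -1;0.1265 0.167 -0.0195 0 0 0 -1;0.1265 0.167 -0.0195 0 0 0 -1;0.1265 0.167 -0.0195 0 0 0 -1;0.1265 0.167 -0.0195 0 0 0 -1")

```text
time: 26.2
tool_pos: [0.5979, 0.0293, 0.155]
tool_rot: [0.997, 0.004, -0.078, -0.0]
ft_force: [-0.3, -0.8, -0.6]
width: 0.596
```

```bash
python3 see.py 11; python3 -c "
import cv2;im=cv2.imread('pics/side11.png');cv2.imwrite('pics/side11c.png',cv2.resize(im[130:330,200:440],None,fx=2.5,fy=2.5))"
```

```text
[0.5979 0.0293 0.155 ] yaw 0.43 w 0.596
top lime 27 [0.705 0.1  ] [0.692 0.097]
top lime 164 [0.614 0.302] [0.605 0.291]
top orange 456 [ 0.644 -0.26 ]
top orange 112 [ 0.429 -0.015]
side purple 368 [ 0.746 -0.107] [ 0.692 -0.051]
side purple 248 [0.748 0.055] [0.693 0.101]
side lime 23 [0.755 0.05 ] [0.698 0.098]
side lime 204 [0.613 0.309] [0.565 0.339]
side orange 182 [ 0.668 -0.281]
side orange 29 [ 0.444 -0.035]
```

View pics/side11c.png

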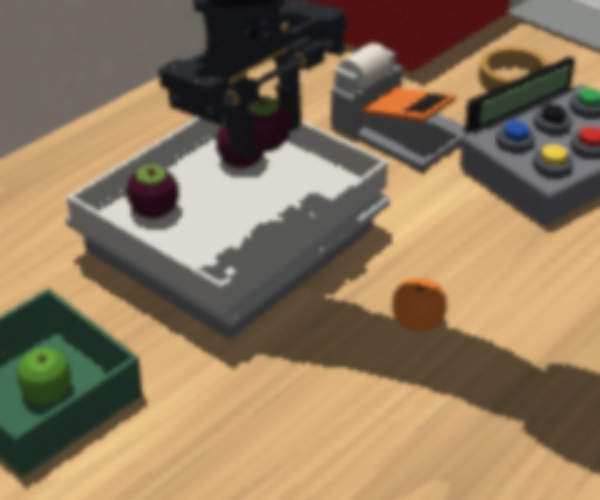

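B is at crop (152,190), and A is partly hidden by C held in the gripper at (262,122). Lowering C and releasing.

Request:
move_arm(rows="0.004 0 0.03 0 0 0 -1;0.009 0 0.06 0 0 0 -1;0.013 0 0.083 0 0 0 -1;0.014 0 0.0904 0 0 0 -1;0.014 0 0.0904 0 0 0 -1;0.014 0 0.0904 0 0 0 -1;0.014 0 0.0904 0 0 0 0.5;0.014 0 0.0904 0 0 0 0.5;0.014 0 0.0904 0 0 0 0.5;0.014 0 0.0904 0 0 0 0.5")

```text
time: 27.13
tool_pos: [0.6002, 0.0275, 0.0657]
tool_rot: [0.997, 0.002, -0.075, 0.0]
ft_force: [-0.6, 0.2, -0.5]
width: 0.752
```

Request:
move_arm(rows="0 0 0 0 0 0 0.5;0 0 0 0 0 0 0.5;-0.005 0 -0.03 0 0 0 0.5;-0.01 0 -0.065 0 0 0 0.5;-0.014 0 -0.09 0 0 0 0.5;-0.014 0 -0.09 0 6 0 0;-0.014 0 -0.09 0 8.75 0 -1;-0.014 0 -0.09 0 8.75 0 -1;-0.014 0 -0.09 0 8.75 0 -1;-0.014 0 -0.09 0 8.75 0 -1")

```text
time: 27.97
tool_pos: [0.5999, 0.0273, 0.1556]
tool_rot: [1.0, 0.002, -0.0, -0.0]
ft_force: [-0.5, 0.2, -0.3]
width: 0.396
```

Request:
move_arm(rows="-0.012 0.036 0 0 0 0 -1;-0.024 0.072 0 0 0 0 -1;-0.035 0.108 0 0 0 0 -1;-0.047 0.144 0 0 0 0 -1;-0.059 0.18 0 0 0 0 -1;-0.071 0.216 0 0 0 0 -1;-0.083 0.252 0 0 0 0 -1;-0.094 0.288 0.01 0 0 0 -1;-0.099 0.303 0.02 0 0 0 -1;-0.099 0.303 0.03 0 0 0 -1")

```text
time: 28.8
tool_pos: [0.4996, -0.2823, 0.124]
tool_rot: [1.0, -0.003, -0.001, 0.001]
ft_force: [-0.3, -0.4, -0.5]
width: 0.004
```

Request:
move_arm(rows="0 0 0.01 0 0 0 -1;0 0 0.02 0 0 0 -1;0 0 0.02 0 0 0 -1;0 0 0.02 0 0 0 -1")

```text
time: 29.13
tool_pos: [0.5025, -0.2737, 0.1052]
tool_rot: [1.0, 0.004, -0.0, -0.001]
ft_force: [-0.4, 0.4, -0.7]
width: 0.006
```

```bash
python3 see.py 12; python3 - <<'E'
import cv2,numpy as np
from h import *
im=cv2.imread('pics/side12.png');t=cv2.imread('pics/top12.png')
cv2.imwrite('pics/c12.png',np.hstack([cv2.resize(im[100:300,220:480],(520,400),interpolation=cv2.INTER_CUBIC),cv2.resize(t[140:290,250:355],(280,400),interpolation=cv2.INTER_CUBIC)]))
E
```

```text
[ 0.5025 -0.2737  0.1052] yaw 0.45 w 0.006
top lime 169 [0.614 0.302] [0.604 0.291]
top orange 435 [ 0.645 -0.26 ]
top orange 175 [ 0.426 -0.007]
side purple 220 [ 0.744 -0.078] [ 0.69  -0.023]
side purple 248 [0.748 0.055] [0.693 0.101]
side purple 235 [ 0.649 -0.016] [0.601 0.034]
side lime 17 [ 0.748 -0.084] [ 0.692 -0.028]
side lime 27 [0.754 0.05 ] [0.697 0.097]
side lime 26 [ 0.656 -0.022] [0.606 0.03 ]
side lime 203 [0.613 0.309] [0.566 0.339]
side orange 171 [ 0.668 -0.282]
side orange 190 [ 0.436 -0.018]
```

View pics/c12.png

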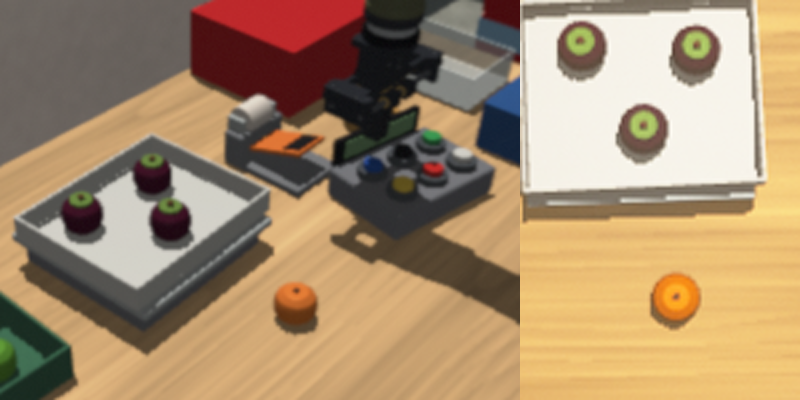

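All three mangosteens stand in the tray, at (82,213), (152,173) and (170,218) in the side view. The mandarin has not moved, and the counter holds no other mangosteens. Pressing blue.

Request:
move_arm(rows="-0.003 0 0.02 0 0 0 -1;-0.003 0 0.033 0 0 0 -1;-0.003 0 0.037 0 0 0 -1;-0.003 0 0.04 0 0 0 -1;-0.003 0 0.042 0 0 0 -1;-0.003 0 0.044 0 0 0 -1;-0.003 0 0.045 0 0 0 -1;-0.003 0 0.045 0 0 0 -1;-0.003 0 0.045 0 0 0 -1;-0.003 0 0.045 0 0 0 -1")

```text
time: 30.07
tool_pos: [0.4987, -0.2755, 0.0615]
tool_rot: [1.0, 0.002, 0.0, -0.0]
ft_force: [-3.3, 2.7, 5.5]
width: 0.006
```

Request:
move_arm(rows="0 0 0.001 0 0 0 -1;0 0 0.002 0 0 0 -1;0 0 0.002 0 0 0 -1;0 0 0.002 0 0 0 -1")

```text
time: 30.4
tool_pos: [0.4988, -0.2755, 0.0612]
tool_rot: [1.0, 0.002, 0.0, 0.0]
ft_force: [-7.7, 3.2, 19.8]
width: 0.007
```

Request:
move_arm(rows="0 0 -0.02 0 0 0 -1;0 0 -0.05 0 0 0 -1;0 0 -0.06 0 0 0 -1;-0.02 0.026 -0.06 0 0 0 -1;-0.04 0.052 -0.06 0 0 0 -1;-0.06 0.078 -0.06 0 0 0 -1;-0.0815 0.104 -0.06 0 0 0 -1;-0.0815 0.104 -0.06 0 0 0 -1;-0.0815 0.104 -0.06 0 0 0 -1;-0.0815 0.104 -0.06 0 0 0 -1")

```text
time: 31.23
tool_pos: [0.4187, -0.3801, 0.119]
tool_rot: [1.0, 0.002, 0.001, -0.0]
ft_force: [0.1, 0.7, 0.5]
width: 0.007
```

Request:
move_arm(rows="0 0 0 0 0 0 -1;0 0 0.01 0 0 0 -1;0 0 0.01 0 0 0 -1")

```text
time: 31.48
tool_pos: [0.4181, -0.3789, 0.1074]
tool_rot: [1.0, 0.003, -0.001, -0.001]
ft_force: [-1.0, -0.2, -0.9]
width: 0.004
```

Request:
move_arm(rows="0 0 0.02 0 0 0 -1;0 0 0.035 0 0 0 -1;0 0 0.039 0 0 0 -1;0 0 0.042 0 0 0 -1;0 0 0.044 0 0 0 -1;0 0 0.046 0 0 0 -1;0 0 0.048 0 0 0 -1;0 0 0.0488 0 0 0 -1;0 0 0.0488 0 0 0 -1;0 0 0.0488 0 0 0 -1")

```text
time: 32.32
tool_pos: [0.4178, -0.3798, 0.0614]
tool_rot: [1.0, 0.002, 0.0, 0.0]
ft_force: [-3.9, 3.7, 12.0]
width: 0.005
```

Seated: 12 N at z=0.0614. Back to blue.

Request:
move_arm(rows="0 0 -0.02 0 0 0 -1;0 0 -0.05 0 0 0 -1;0 0 -0.06 0 0 0 -1;0.02 -0.026 -0.06 0 0 0 -1;0.04 -0.052 -0.06 0 0 0 -1;0.06 -0.078 -0.06 0 0 0 -1;0.0815 -0.105 -0.06 0 0 0 -1;0.0815 -0.105 -0.06 0 0 0 -1;0.0815 -0.105 -0.06 0 0 0 -1;0.0815 -0.105 -0.06 0 0 0 -1")

```text
time: 33.15
tool_pos: [0.4986, -0.2758, 0.1199]
tool_rot: [1.0, 0.002, -0.0, 0.001]
ft_force: [-0.3, -1.2, 0.2]
width: 0.004
```

Request:
move_arm(rows="0 0 0 0 0 0 -1;0 0 0.01 0 0 0 -1;0 0 0.01 0 0 0 -1")

```text
time: 33.4
tool_pos: [0.4971, -0.2762, 0.1083]
tool_rot: [1.0, 0.001, -0.001, -0.0]
ft_force: [0.1, 0.4, -1.1]
width: 0.005
```

Request:
move_arm(rows="0.001 -0.002 0.02 0 0 0 -1;0.001 -0.002 0.035 0 0 0 -1;0.001 -0.002 0.039 0 0 0 -1;0.001 -0.002 0.042 0 0 0 -1;0.001 -0.002 0.045 0 0 0 -1;0.001 -0.002 0.047 0 0 0 -1;0.001 -0.002 0.049 0 0 0 -1;0.001 -0.002 0.0498 0 0 0 -1;0.001 -0.002 0.0498 0 0 0 -1;0.001 -0.002 0.0498 0 0 0 -1")

```text
time: 34.23
tool_pos: [0.4991, -0.2734, 0.0614]
tool_rot: [1.0, 0.002, -0.001, 0.001]
ft_force: [-4.5, 1.1, 11.3]
width: 0.006
```

Seated: 11 N. Next is green.

Request:
move_arm(rows="0 0 -0.02 0 0 0 -1;0 0 -0.05 0 0 0 -1;0 0 -0.06 0 0 0 -1;-0.006 0.03 -0.06 0 0 0 -1;-0.012 0.06 -0.06 0 0 0 -1;-0.018 0.09 -0.06 0 0 0 -1;-0.024 0.117 -0.06 0 0 0 -1;-0.024 0.117 -0.06 0 0 0 -1;-0.024 0.117 -0.06 0 0 0 -1;-0.024 0.117 -0.06 0 0 0 -1")

```text
time: 35.07
tool_pos: [0.4769, -0.3892, 0.1202]
tool_rot: [1.0, 0.002, 0.001, -0.001]
ft_force: [0.5, 0.7, 0.4]
width: -0.002
```

Request:
move_arm(rows="0 0 0 0 0 0 -1;0 0 0.01 0 0 0 -1;0 0 0.01 0 0 0 -1;0 0 0.01 0 0 0 -1")

```text
time: 35.4
tool_pos: [0.4761, -0.389, 0.1093]
tool_rot: [1.0, 0.003, -0.001, -0.001]
ft_force: [0.4, 0.2, 0.5]
width: 0.006
```

Request:
move_arm(rows="-0.001 0.001 0.02 0 0 0 -1;-0.001 0.001 0.035 0 0 0 -1;-0.001 0.001 0.039 0 0 0 -1;-0.001 0.001 0.042 0 0 0 -1;-0.001 0.001 0.045 0 0 0 -1;-0.001 0.001 0.048 0 0 0 -1;-0.001 0.001 0.05 0 0 0 -1;-0.001 0.001 0.0508 0 0 0 -1;-0.001 0.001 0.0508 0 0 0 -1;-0.001 0.001 0.0508 0 0 0 -1")

```text
time: 36.23
tool_pos: [0.4754, -0.3908, 0.0614]
tool_rot: [1.0, 0.002, 0.0, 0.0]
ft_force: [-5.2, 2.9, 13.0]
width: 0.005
```

Green seated (13 N). Lifting over to the pedal pad.

Request:
move_arm(rows="0 0 -0.02 0 0 0 -1;0 0 -0.055 0 0 0 -1;0 0 -0.09 0 0 0 -1;0.027 -0.027 -0.09 0 0 0 -1;0.054 -0.054 -0.09 0 0 0 -1;0.081 -0.081 -0.09 0 0 0 -1;0.108 -0.108 -0.09 0 0 0 -1;0.132 -0.137 -0.09 0 0 0 -1;0.132 -0.137 -0.09 0 0 0 -1;0.132 -0.137 -0.09 0 0 0 -1")

```text
time: 37.07
tool_pos: [0.6092, -0.2499, 0.1501]
tool_rot: [1.0, 0.005, 0.001, -0.001]
ft_force: [-0.3, 1.0, -0.7]
width: 0.007
```

Request:
move_arm(rows="0 0 0.03 0 0 0 -1;0 0 0.055 0 0 0 -1;0 0 0.055 0 0 0 -1;0 0 0.055 0 0 0 -1;0 0 0.055 0 0 0 -1")

```text
time: 37.48
tool_pos: [0.6071, -0.2547, 0.0956]
tool_rot: [1.0, 0.001, 0.001, 0.0]
ft_force: [1.1, 0.1, 0.5]
width: 0.005
```

```bash
python3 see.py 13; python3 - <<'E'
from h import *
p,r=tool()
for n in('side','top'):
    print(proj(n,[p,[.607,-.253,.057]]),[(round(m['confidence'],2),np.round(m['position']),np.round(toplane(n,m['position'],.057),3)) for m in mark_of('pedal_pad',n)[:2]])
im=cv2.imread('pics/side13.png'); cv2.imwrite('pics/c13.png',cv2.resize(im[110:230,310:470],None,fx=4,fy=4,interpolation=cv2.INTER_CUBIC))
E
```

```text
[ 0.6071 -0.2547  0.0956] yaw 0.16 w 0.005
top lime 168 [0.614 0.302] [0.604 0.291]
top orange 40 [ 0.673 -0.24 ]
top orange 36 [ 0.638 -0.234]
top orange 169 [ 0.426 -0.008]
side purple 221 [ 0.744 -0.078] [ 0.69  -0.023]
side purple 248 [0.748 0.055] [0.693 0.101]
side purple 236 [ 0.649 -0.016] [0.601 0.034]
side lime 18 [ 0.749 -0.084] [ 0.692 -0.027]
side lime 27 [0.753 0.049] [0.696 0.097]
side lime 26 [ 0.655 -0.022] [0.605 0.03 ]
side lime 203 [0.613 0.309] [0.566 0.339]
side orange 141 [ 0.675 -0.28 ]
side orange 192 [ 0.436 -0.018]
[[372.47873475 160.57430085]
 [371.33654967 172.36863109]] [(0.54, array([371., 169.]), array([ 0.621, -0.267,  0.057]))]
[[395.0740336  185.45136926]
 [392.07479894 188.07594921]] [(0.74, array([313., 160.]), array([ 0.692, -0.022,  0.057])), (0.41, array([393., 190.]), array([ 0.601, -0.256,  0.057]))]
```

View pics/c13.png

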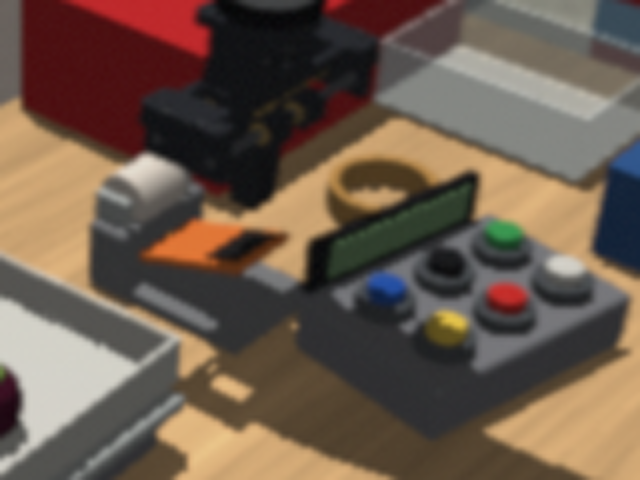

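The fingertip at crop (258,195) is above the black pad at (240,245). Pressing the pedal.

Request:
move_arm(rows="0.001 0 0.025 0 0 0 -1;0.001 0 0.035 0 0 0 -1;0.001 0 0.042 0 0 0 -1;0.001 0 0.048 0 0 0 -1;0.001 0 0.053 0 0 0 -1;0.001 0 0.057 0 0 0 -1;0.001 0 0.06 0 0 0 -1;0.001 0 0.061 0 0 0 -1;0.001 0 0.061 0 0 0 -1;0.001 0 0.061 0 0 0 -1")

```text
time: 38.52
tool_pos: [0.6057, -0.2538, 0.0345]
tool_rot: [1.0, 0.002, -0.002, 0.0]
ft_force: [-6.6, -0.0, 9.7]
width: 0.004
```

Force is about 9.7 N at z=0.0345. I press slightly deeper to confirm the stop.

Request:
move_arm(rows="0 0 0.001 0 0 0 -1;0 0 0.002 0 0 0 -1;0 0 0.002 0 0 0 -1;0 0 0.002 0 0 0 -1")

```text
time: 38.85
tool_pos: [0.6057, -0.2538, 0.0343]
tool_rot: [1.0, 0.002, -0.002, 0.001]
ft_force: [-11.0, 2.3, 22.3]
width: -0.0
```

On the stop: 22 N with no further motion. Releasing and retreating up.

Request:
move_arm(rows="0 0 -0.01 0 0 0 -1;0 0 -0.02 0 0 0 -1;0 0 -0.035 0 0 0 -1;0 0 -0.065 0 0 0 -1;0 0 -0.1 0 0 0 -1;0 0 -0.14 0 0 0 -1;-0.02 0.03 -0.17 0 0 0 -1;-0.04 0.06 -0.2 0 0 0 -1;-0.06 0.09 -0.22 0 0 0 -1;-0.08 0.12 -0.22 0 0 0 -1")

```text
time: 39.68
tool_pos: [0.5322, -0.371, 0.2563]
tool_rot: [1.0, 0.004, 0.004, 0.001]
ft_force: [0.4, 0.2, -0.1]
width: 0.003
```

Request:
move_arm(rows="-0.03 0.03 0 0 0 0 -1;-0.05 0.06 0 0 0 0 -1;-0.05 0.08 0 0 0 0 -1;-0.05 0.08 0 0 0 0 -1;-0.05 0.08 0 0 0 0 -1;-0.05 0.08 0 0 0 0 -1")

```text
time: 40.18
tool_pos: [0.4812, -0.4497, 0.2513]
tool_rot: [1.0, 0.003, 0.0, -0.001]
ft_force: [0.9, 0.5, -0.3]
width: 0.005
```

```bash
python3 see.py 14; python3 - <<'E'
from h import *
im=cv2.imread('pics/side14.png');t=cv2.imread('pics/top14.png')
cv2.imwrite('pics/c14.png',np.vstack([cv2.resize(im[110:330,150:500],(700,440)),cv2.resize(t[140:220,120:470],(700,160))]))
print(state()['ft_force'],state()['time'])
E
```

```text
[ 0.4812 -0.4497  0.2513] yaw 0.37 w 0.005
top lime 170 [0.614 0.302] [0.604 0.291]
top orange 432 [ 0.645 -0.26 ]
top orange 207 [ 0.426 -0.007]
side purple 220 [ 0.744 -0.078] [ 0.689 -0.023]
side purple 249 [0.748 0.055] [0.693 0.1  ]
side purple 236 [ 0.649 -0.016] [0.601 0.034]
side lime 18 [ 0.748 -0.084] [ 0.692 -0.027]
side lime 33 [0.753 0.048] [0.696 0.096]
side lime 25 [ 0.656 -0.023] [0.606 0.029]
side lime 199 [0.613 0.309] [0.566 0.338]
side orange 167 [ 0.668 -0.282]
side orange 191 [ 0.436 -0.018]
[0.39600322 0.49370892 0.60636969] 40.2833
```

View pics/c14.png

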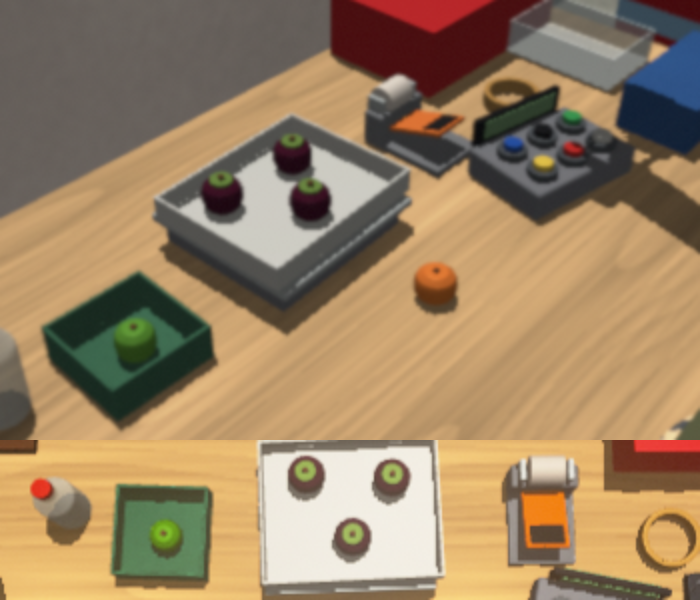

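The lime is in the bin at (135,340), and three mangosteens stand in the unmoved tray. The mandarin is in place at (436,285), the pedal is back up, all keys are up, and the gripper is clear. Handing in.

```bash
python3 -c "
from plant import *
print(job_done())"
```

```text
the job is handed in; nothing more can be done
None
```

The mangosteen order is done and handed in at about 40 s on the robot's clock; no verdict came back.

**What I did, in order:**
1. Moved the lime from the tray to the green bin.
2. Pressed yellow with the tray empty.
3. Loaded the three mangosteens that were on the counter into the tray, spaced apart.
4. Pressed blue, white, blue and green, each down to z ≈ 61 mm, which is the bottom of the travel, with 11–20 N on the wrist.
5. Pushed the pedal to its stop: 22 N at z ≈ 34 mm, no further motion under extra push.

**Last checks:** the final pictures show the lime in the bin and three upright mangosteens in the tray. The tray and the mandarin had not visibly moved. The pedal and keys were back up, and nothing touched the robot. I never pressed red or black. I could not read the key or pedal joints directly, so "fully down" rests on height and force.

**What went wrong or disagreed:**
- The first grip on the second mangosteen ended too high because a wrist joint was at its limit. I opened, tilted the tool about 9° and gripped again before lifting.
- The network's key and fruit marks were up to about 10–15 mm off. I used colour positions from both cameras, and for the pad I checked its mark against the side picture.
- I saw no knocked fruit and no grip slip.

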